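# Shift the tiller gearbox into third

### The job

The tiller gearbox on the shop counter stands with its gear lever somewhere on the left side of the H-gate. With the fingers, push the lever through the gate into the third slot (forward right, marked with three dots) until it is fully home: bring it to the crossbar, across to the right without dipping into the fourth slot, then forward, and leave it there. Only push: do not force the lever hard against the gate, do not pull its knob up, and leave everything else on the counter where it is.

Things in the scene. Friction and masses are not known exactly. Their poses are not given: they have to be found in the camera images.
- gearbox: fixed grey gearbox case, 200 (x) x 240 (y) x 60 mm high; at its middle a dark tower, 134 x 124 mm, carries the aluminium gate plate, top 138 mm above the counter. Origin: centre of its underside. Its x axis is forward for the lever (away from the robot, give or take its yaw), y left, z up. Slots are marked by black dots: 1 forward left, 2 back left, 3 forward right, 4 back right
- gate (a point): middle of the gate plate's top, 138 mm above the gearbox's origin, same axes. Two lanes along x at y = +18 mm (left) and -18 mm (right), 16 mm wide, from x = -29 to +29 mm, are joined by one crossbar along y at x = 0, 16 mm wide. The metal between the lanes has round ends, which help the lever into the crossbar
- pivot (a point): point 65 mm above the gearbox's origin about which the lever leans both ways
- third_slot (a point): point on the gate plate's top where the lever passes when fully in the third slot: x = +22, y = -18 mm, z = 138 mm in the gearbox's frame
- across (a joint): lean of the lever to the right, rad: positive leans to the gearbox's right (-y); about -0.25 in the left lane, +0.25 in the right lane, stops at -0.27 and +0.27
- fore (a joint): lean of the lever forward, rad: 0 in line with the crossbar, stops at +0.305 (end of forward slots) and -0.305 (end of back slots). Lever's direction from the pivot in the gearbox's frame: (sin fore, -sin across cos fore, cos across cos fore). Both leans have friction: about 2 N at the knob moves the lever, and it stays where it is left
- knob_lift (a joint): how far the knob is pulled up along the lever, m: 0 as it sits, up to 0.015; a spring holds it down with 10 N. It is a lock-out that is not wanted here
- knob (a point): centre of the red knob on the lever, 165 mm from the pivot along the lever: an upright cylinder 34 mm in diameter and 44 mm high, about 230 mm above the counter, on a steel rod of 10 mm diameter; the point's z axis runs along the lever
- grease_tin: loose yellow tin, 51 mm diameter, 40 mm high, standing on the left part of the gearbox case (60 mm high); origin at its underside
- bush: loose brass ring, 34 mm diameter, 26 mm high, standing on the right part of the gearbox case; origin at its underside
- tray: fixed grey parts tray, 200 x 160 x 50 mm with one divider; origin at the centre of its underside. It and the gearbox may stand on either side
- steel_pin: loose steel pin, 20 mm diameter, 70 mm long, lying in the tray; origin at its underside
- fuse_box: loose blue box, 45 x 70 x 35 mm, in the tray; origin at its underside
- hammer: loose hammer, 280 mm long, lying flat on the left of the counter, pointing away from the robot
- paint_tin: loose tin, 90 mm diameter, 110 mm high, at the far side of the counter; origin at its underside
- spray_can: loose aluminium bottle with an orange cap and blue band, 54 mm diameter, 170 mm high, at the far side; origin at its underside
- carton: loose cardboard carton, 100 x 150 x 70 mm, on the right of the counter; origin at its underside

How it is judged:
On the way, in this order (a step that is already met when the one before it is completed fails the run):
1. the lever is on the right side of the gate, about in line with the crossbar (value of joint across above 0.17 rad and value of joint fore between -0.15 and 0.15 rad), for 0.05 s.
2. the lever is fully forward in the third slot (value of joint across above 0.19 rad and value of joint fore above 0.26 rad), for 0.2 s.
At the end, for the whole second after the job is handed in: the lever rests in the third slot, leaning right by more than 0.19 rad and forward by more than 0.26 rad (stop at 0.305), at rest, the knob down within 3 mm, every other thing within 15 mm of where it stood (all of step 2 and value of joint knob_lift below 0.003 m and velocity of joint fore between -0.05 and 0.05 rad/s and distance of each of grease_tin, bush, steel_pin, fuse_box, hammer, paint_tin, spray_can, carton from where it was at the start of the episode below 0.015 m); the robot touches nothing.
It fails at once if the knob is pulled up by more than 6 mm (value of joint knob_lift above 0.006 m).
It fails at once if the lever enters the fourth slot (right side, leaning back more than 0.17 rad) (value of joint across above 0.15 rad and value of joint fore below -0.17 rad).
It fails at once if the lever is forced (more than 60 N on it) (contact force between the fingers and fore above 60 N).
It fails at once if another thing is lifted or pushed away (more than 15 mm) (distance of any of grease_tin, bush, steel_pin, fuse_box, hammer, paint_tin, spray_can, carton from where it was at the start of the episode above 0.015 m).
It also fails if it takes over 54 s, if anything falls off the work surface, if the arm or the gripper's body presses on something with over 40 N, if the wrist force passes 120 N, or if a joint passes its speed limit or range.

### The arm

A 6-joint arm with a two-finger parallel gripper is mounted at the origin on the work surface. World frame = base frame: x ahead of the robot, y to its left, z up, the work surface at z = 0. Lengths are in m, angles in rad, forces in N, time in s.
With the tool pointing down it reaches from about 0.325 to 0.925 m from the base axis. Payload 3.1 kg.
Tool frame: the origin (TCP) lies on the centre line of the jaws, within the pads' length; the fingertips stand 17 mm ahead of it and the grasp point (between the pads) lies 2 mm behind it; y points along the fingers, x is the direction in which the jaws open and shut, and the axes are right-handed (so a half turn about y gives the same grasp; the last joint's range is limited). The gripper opens to 85 mm and grips with 20 to 120 N. Pads are 22 mm wide; open, the fingers measure 114 mm over their backs; the gripper's body (76 mm by 85 mm) begins 54 mm behind the grasp point. The pads swing forward as they close: fully open they stand 13 mm farther back than shut.
Start: joints at [1.143, 0.217, 1.613, -0, 1.311, -0.112], TCP at [0.194, 0.594, 0.222] pointing down, gripper open.
Joint ranges: [-2.75, 2.75], [-0.78, 2.1], [0.31, 2.55], [-1.13, 4.27], [0.13, 2.63], [-2.58, 2.58]. Speed limits (rad/s): [2.79, 2.79, 3.14, 3.14, 3.14, 3.14].

### API

Orientations are given as a rotation vector (axis times angle).
In Python, from cell import * gives the robot as it stands. Calls block until the motion is done:
- movep(position, orientation): joint-space move of the TCP to a pose.
- line_to(position, ori=None, velocity=0.15): straight line of the TCP; ori=None keeps the orientation; velocity is the mean speed in m/s.
- goto_joints(angles): joint-space move.
- let_go() and clamp(effort=None): open the fingers fully, or close them until they stop; effort is the grip in N (None keeps the last).
- pause(seconds).
- ik(position, orientation): joint angles nearest the present ones, or None.
- get_obs(): the state.
- snapshot(name): name is "side" or "top" or "wrist"; returns the picture (400x640x3 uint8, blue, green, red); there is no depth.
- get_calibration(name): a dict with "fx", "fy", "cx", "cy" (pixels), "position" and "attitude" of the camera in the world. Camera axes: x right, y up, looking along -z (the intrinsics and any distortion apply to the point x, -y, -z); pixel columns grow to the right and rows downward; lengths in m; the calibration is good to about 2 mm. The wrist camera is an equidistant fisheye: a pixel r from the principal point sees the ray r / f radians off the axis. A picture is of the moment at which its call begins: read the wrist's pose just before it. get_calibration takes no time and is no camera call; for the wrist camera it gives the pose at the moment of the call.
A pose or a line that the arm cannot do raises MotionError and nothing moves.
- close_job(): hands the job in, once; it reports no verdict.
The state is a dict: "clock": time; "joints": joint angles; "dq": joint speeds; "effort": joint torques, N m; "tcp_pos": TCP position; "tool_rot": TCP orientation; "force": force on the tool from outside, world axes, zero at the start; "ft_torque": the same for the moment, N m; "width": finger opening in m.
Only numpy, scipy, OpenCV 4.12 (cv2) and the standard library are available. Lean on these libraries where they do the work, as an engineer would, in place of code of your own. Each camera call takes 0.05 s, during which the arm holds its last target.

## Working session

There is one attempt and no reset: what is moved stays moved. The work goes in short steps, each a Python script; the robot and the scene stay as the last script left them, time stands still between calls to the robot, and variables do not carry over. Pictures are saved under pics/ and viewed, and the job is handed in when it is done.

```bash
mkdir -p pics; ls
python3 - <<'E'
from cell import *
import cv2
for n in ("side","top","wrist"):
    c=get_calibration(n); print(n,c)
    cv2.imwrite(f"pics/{n}0.png",snapshot(n))
o=get_obs();print(o)
E
```

```text
pics
side {'fx': 425.9090998294443, 'fy': 425.9090998294443, 'cx': 325.0575407628447, 'cy': 204.4185443354518, 'position': array([ 0.56563342, -0.84604327,  0.89777455]), 'attitude': array([ 0.82844792, -0.0411296 , -0.03690367])}
top {'fx': 433.04630679035455, 'fy': 433.04630679035455, 'cx': 316.4075113442255, 'cy': 187.12929085816063, 'position': array([ 0.5090865 , -0.02666405,  1.39061988]), 'attitude': array([ 0.07275869, -0.08227742, -1.59893554])}
wrist {'fx': 309.70691628693146, 'fy': 309.70691628693146, 'cx': 317.85860457781433, 'cy': 196.59952158151054, 'position': array([0.13124548, 0.61540551, 0.37288404]), 'attitude': array([-0.23504911, -0.16812264,  1.24640531])}
{'clock': 0.15, 'joints': array([ 1.14283015e+00,  2.17569628e-01,  1.61463327e+00,  2.77049577e-05,
        1.31129210e+00, -1.12191997e-01]), 'dq': array([-3.98715017e-04, -3.21222056e-03, -3.66616535e-03,  1.25562988e-05,
        1.10061786e-03, -4.50528742e-04]), 'effort': array([ 9.31972681e-05, -3.97448373e+01, -3.04413629e+01, -1.36330277e-04,
        5.80411564e-03,  5.21424636e-05]), 'tcp_pos': array([0.19378283, 0.59349801, 0.22093986]), 'tool_rot': array([-1.3431387 , -0.97225081,  0.97501768]), 'force': array([ 0.33490148, -0.03523662, -0.74941126]), 'ft_torque': array([ 0.01197457, -0.0089571 ,  0.06944431]), 'width': 0.08551989560223372}
```

View pics/side0.png

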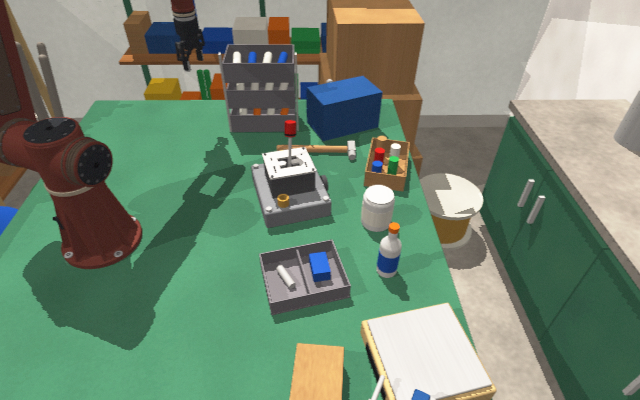

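View pics/top0.png

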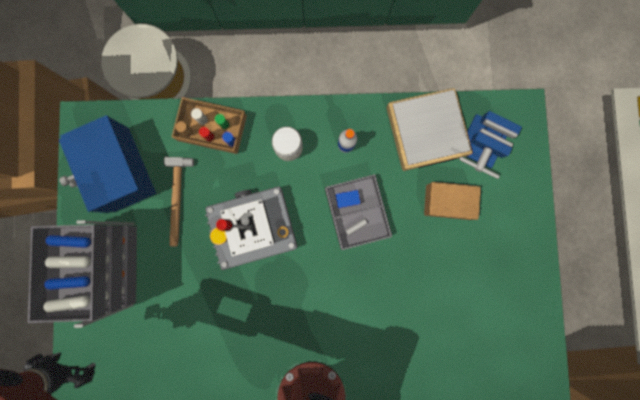

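View pics/wrist0.png

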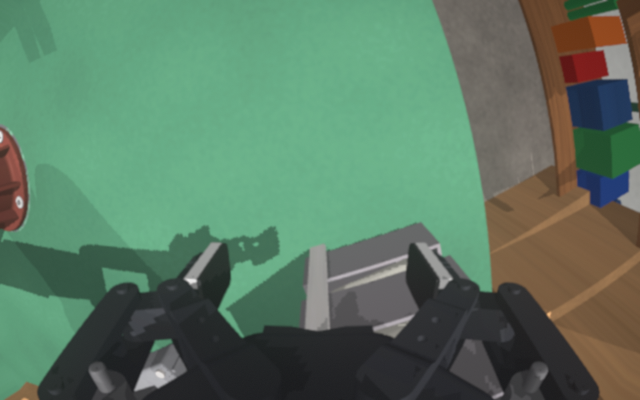

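The gearbox sits at about (252,228) in the top view and (290,185) in the side view. The red knob is at (224,226) and (290,128). I'll zoom in on both.

Run:
```python
import cv2
a=cv2.imread('pics/top0.png')[175:275,190:310]; cv2.imwrite('pics/topz.png',cv2.resize(a,None,fx=6,fy=6,interpolation=cv2.INTER_CUBIC))
a=cv2.imread('pics/side0.png')[110:230,240:340]; cv2.imwrite('pics/sidez.png',cv2.resize(a,None,fx=5,fy=5,interpolation=cv2.INTER_CUBIC))
```

```text
(no output)
```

View pics/topz.png

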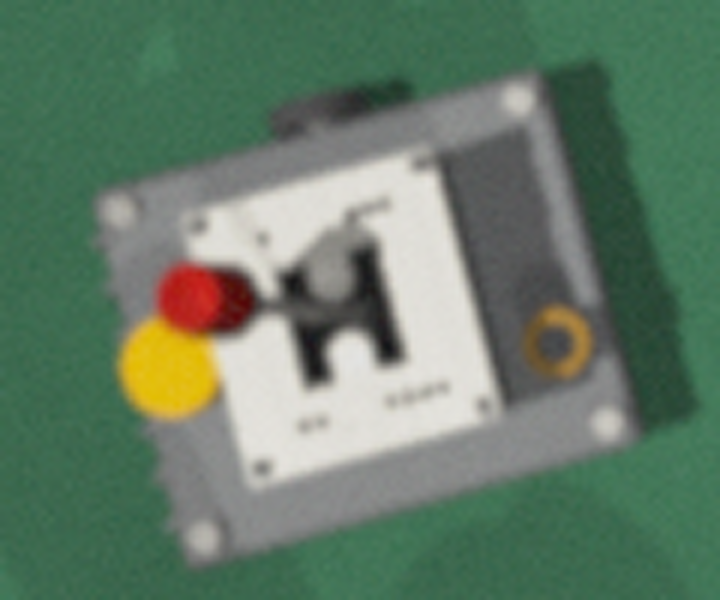

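View pics/sidez.png

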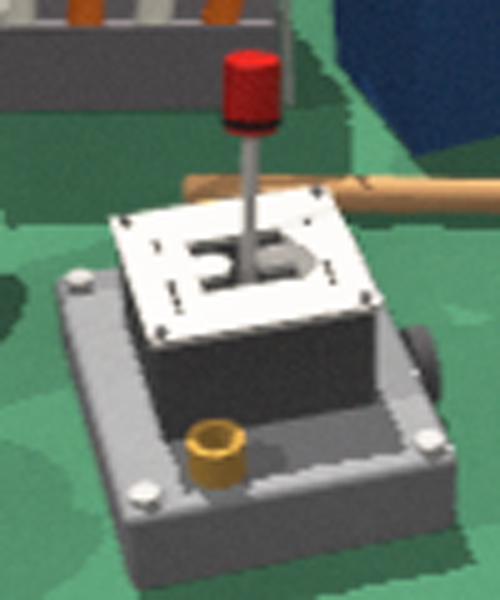

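```bash
cat > h.py <<'E'
import numpy as np
from scipy.spatial.transform import Rotation as R
from scipy.optimize import least_squares
def proj(c,P):
    q=R.from_rotvec(c['attitude']).inv().apply(np.atleast_2d(P)-c['position'])
    return np.c_[c['cx']+c['fx']*q[:,0]/-q[:,2], c['cy']-c['fy']*q[:,1]/-q[:,2]]
def g2w(p,P):
    x,y,yaw=p[:3]; P=np.atleast_2d(P)
    return R.from_euler('z',yaw).apply(P)+[x,y,0]
def lever(a,f,L=.165):
    return np.array([0,0,.065])+L*np.array([np.sin(f),-np.sin(a)*np.cos(f),np.cos(a)*np.cos(f)])
E
python3 - <<'E'
from cell import *
from h import *
import cv2
ct,cs=get_calibration('top'),get_calibration('side')
Z=lambda l,o,s:np.array(o)+(np.array(l)+.5)/s-.5
top=Z([(183,213),(435,150),(505,412),(255,490)],(190,175),6)
case=Z([(98,192),(540,68),(638,440),(190,565)],(190,175),6)
side=Z([(110,217),(322,187),(382,302),(145,347)],(240,110),5)
P=np.array([(67,62,138),(67,-62,138),(-67,-62,138),(-67,62,138)])/1e3
C=np.array([(100,120,60),(100,-120,60),(-100,-120,60),(-100,120,60)])/1e3
Ps=P[[3,0,1,2]]
f=lambda p:np.r_[(proj(ct,g2w(p,P))-top).ravel(),(proj(ct,g2w(p,C))-case).ravel(),(proj(cs,g2w(p,Ps))-side).ravel()]
s=least_squares(f,[.55,.17,.2],loss='soft_l1');p=s.x
print(p,f(p).reshape(-1,2).round(1))
def cen(n,o):
    im=cv2.imread(f'pics/{n}0.png').astype(int);b,g,r=im[...,0],im[...,1],im[...,2]
    m=(r>100)&(g<70)&(b<70)
    k=np.zeros_like(m);k[o[1]:o[3],o[0]:o[2]]=1;m&=k
    v,u=np.nonzero(m);return np.array([u.mean(),v.mean()]),m.sum(),u.min(),u.max(),v.min(),v.max()
print(cen('top',(205,215,240,240)),cen('side',(275,110,305,145)))
rt=cen('top',(205,215,240,240))[0];rs=cen('side',(275,110,305,145))[0]
tp=Z([(192,297)],(190,175),6)
def k(q):
    w=g2w(p,[lever(q[0],q[1]),lever(q[0],q[1],.187)])
    return np.r_[(proj(ct,w)[1]-tp[0]),(proj(cs,w)[0]-rs)]
s=least_squares(k,[-.25,0]);print(s.x,k(s.x).round(2)); print('knob',g2w(p,lever(*s.x)),'tin',)
E
```

```text
[0.5225232  0.16779559 0.24347291] [[-0.   0.5]
 [-0.5 -0.5]
 [-0.1  0.7]
 [-0.4 -0.5]
 [-1.3 -0.1]
 [ 0.5 -0.4]
 [ 1.3  0.5]
 [-0.4  1.3]
 [ 0.   0.9]
 [ 0.6  0.3]
 [-0.4  1.3]
 [ 1.1 -0. ]]
(array([222.03092784, 224.36082474]), np.int64(97), np.int64(217), np.int64(227), np.int64(220), np.int64(229)) (array([289.28930818, 125.74213836]), np.int64(159), np.int64(280), np.int64(295), np.int64(110), np.int64(136))
[-0.26299965  0.10934123] [-0.85  0.35  0.34  3.41]
knob [[0.52971806 0.21351886 0.22337492]] tin
```

Run:
```python
from cell import *
from h import *
ct,cs=get_calibration('top'),get_calibration('side')
Z=lambda l,o,s:np.array(o)+(np.array(l)+.5)/s-.5
p=np.array([.5225,.1678,.2435])
tp=Z((192,297),(190,175),6)
st,sb=Z((251,57),(240,110),5),Z((251,130),(240,110),5)
def k(q):
    w=g2w(p,[lever(q[0],q[1],.143),lever(q[0],q[1],.187)])
    return np.r_[(proj(ct,w)[1]-tp),(proj(cs,w)[1]-st),proj(cs,w)[0]-sb]
s=least_squares(k,[-.25,0]);print(s.x,k(s.x).round(2)); print('knob',g2w(p,lever(*s.x)))
for zz,uv,n in ((.1,(168,368),'tin'),(.086,(558,343),'bush')):
    t=Z(uv,(190,175),6)
    print(n,least_squares(lambda q:(proj(ct,g2w(p,[q[0],q[1],zz]))[0]-t),[0,0]).x)
```

```text
[-0.2561946   0.11134304] [-0.46  0.1   0.15  0.82 -0.13  0.99]
knob [[0.53027453 0.21254677 0.22362624]]
tin [0.00028327 0.09518138]
bush [-0.03955674 -0.09215874]
```

```bash
cat >> h.py <<'E'
p=np.array([.5225,.1678,.2435])
Rg=R.from_euler('z',p[2]).as_matrix()
def ori(k):
    ex,ey,ez=Rg.T
    x={'+y':ey,'-y':-ey,'+x':ex,'-x':-ex}[k]
    y=-ez
    return R.from_matrix(np.c_[x,y,np.cross(x,y)]).as_rotvec()
def W(x,y,z): return g2w(p,[x,y,z])[0]
E
python3 - <<'E'
from cell import *
from h import *
o=get_obs();print(R.from_rotvec(o['tool_rot']).as_matrix().round(2))
for k in ('+y','-y','+x','-x'):
    for P in (W(.07,.04,.35),W(.07,.04,.222),W(-.06,-.04,.222)):
        print(k,ik(P,ori(k)))
print(W(.07,.04,.35))
E
```

```text
[[ 0.31 -0.   -0.95]
 [ 0.95 -0.    0.31]
 [-0.   -1.    0.  ]]
+y [ 2.54624899e-01  1.39336072e-01  1.46613114e+00 -4.44089210e-16
  1.53612544e+00 -1.55967143e+00]
+y [ 2.54624899e-01  2.11248764e-01  1.62009471e+00 -4.44089210e-16
  1.31024918e+00 -1.55967143e+00]
+y [ 9.30177993e-02 -8.18196873e-02  1.92962598e+00 -4.44089210e-16
  1.29378636e+00 -1.72127853e+00]
-y [0.2546249  0.13933607 1.46613114 0.         1.53612544 1.58192123]
-y [0.2546249  0.21124876 1.62009471 0.         1.31024918 1.58192123]
-y [ 0.0930178  -0.08181969  1.92962598  0.          1.29378636  1.42031413]
+x [ 2.54624899e-01  1.39336072e-01  1.46613114e+00 -4.44089210e-16
  1.53612544e+00  1.11248992e-02]
+x [ 2.54624899e-01  2.11248764e-01  1.62009471e+00 -4.44089210e-16
  1.31024918e+00  1.11248992e-02]
+x [ 9.30177993e-02 -8.18196873e-02  1.92962598e+00 -4.44089210e-16
  1.29378636e+00 -1.50482201e-01]
-x None
-x None
-x None
[0.58079097 0.22349706 0.35      ]
```

Run:
```python
from cell import *
from h import *
import cv2
O=ori('+x')
o=get_obs();x=o['tcp_pos']
clamp(20)
line_to(x+[0,0,.2],velocity=.3)
movep(W(.075,.041,.36),O)
line_to(W(.075,.041,.225),velocity=.2)
o=get_obs();print(o['clock'],o['tcp_pos'],W(.075,.041,.225),o['force'],o['width'])
for n in ("side","top","wrist"): cv2.imwrite(f"pics/{n}1.png",snapshot(n))
a=cv2.imread('pics/side1.png')[60:210,230:360]
b=cv2.imread('pics/wrist1.png'); 
cv2.imwrite('pics/s1z.png',cv2.resize(a,None,fx=4,fy=4,interpolation=cv2.INTER_CUBIC))
```

```text
4.5083 [0.58622932 0.22624534 0.22651566] [0.58540237 0.22567307 0.225     ] [-0.09619925  0.17677118  0.05819406] -0.00020984185100756704
```

View pics/s1z.png

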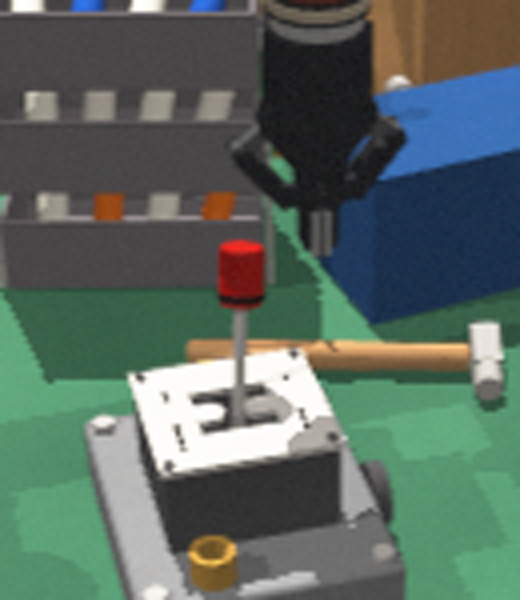

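View pics/wrist1.png

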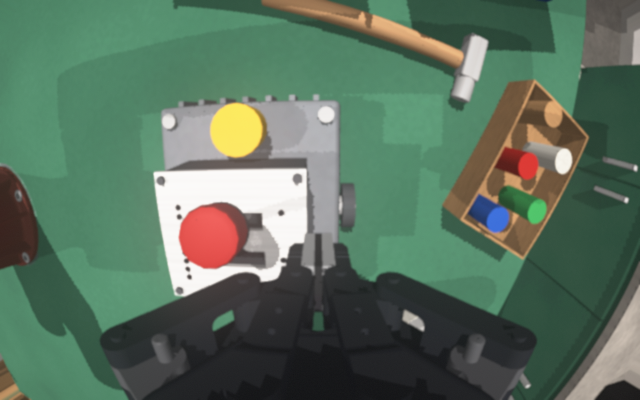

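Wrist view: the closed fingers are at (318,240), ahead of the red knob at (213,236). The plate corners are at (155,172) and (305,169). I'll refine the gearbox pose and lever leans with this view.

```bash
cat >> h.py <<'E'
def projw(c,P):
    q=R.from_rotvec(c['attitude']).inv().apply(np.atleast_2d(P)-c['position'])*[1,-1,-1]
    th=np.arctan2(np.hypot(q[:,0],q[:,1]),q[:,2]);ph=np.arctan2(q[:,1],q[:,0])
    return np.c_[c['cx']+c['fx']*th*np.cos(ph),c['cy']+c['fy']*th*np.sin(ph)]
def redblob(im,box):
    im=im.astype(int);b,g,r=im[...,0],im[...,1],im[...,2]
    m=(r>110)&(g<90)&(b<90);k=np.zeros_like(m);k[box[1]:box[3],box[0]:box[2]]=1
    v,u=np.nonzero(m&k);return u,v
E
python3 - <<'E'
from cell import *
from h import *
import cv2
c=get_calibration('wrist'); im=cv2.imread('pics/wrist1.png')
G=np.array([(-67,62,138),(67,62,138),(-100,120,60),(100,120,60)])/1e3
px=np.array([(155,172),(305,169),(162,110),(338,101)])
f=lambda q:(projw(c,g2w(q,G))-px).ravel()
print(projw(c,g2w(p,G)).round(1).tolist())
s=least_squares(f,p);print(s.x,f(s.x).round(1))
u,v=redblob(im,(160,190,260,285));print(u.min(),u.max(),v.min(),v.max(),u.mean(),v.mean())
for q in (p,s.x):
  for a,fo in ((-.25,.11),(-.25,.05),(-.25,0.)):
    print(a,fo,projw(c,g2w(q,[lever(a,fo,.187),lever(a,fo,.165)])).round(1).tolist())
E
python3 - <<'E'
import cv2
cv2.imwrite('pics/w1z.png',cv2.resize(cv2.imread('pics/wrist1.png')[80:310,130:370],None,fx=2.5,fy=2.5,interpolation=cv2.INTER_CUBIC))
E
```

```text
[[151.8, 175.1], [303.2, 172.5], [157.1, 110.9], [338.3, 102.5]]
[0.52443442 0.17042725 0.24659182] [-1.2  0.9  1.   0.7 -3.4 -0.9  2.4 -0.8]
180 246 203 267 213.59882501049097 238.90432228283677
-0.25 0.11 [[202.7, 246.5], [212.2, 239.7]]
-0.25 0.05 [[182.1, 245.9], [195.9, 239.4]]
-0.25 0.0 [[166.0, 245.2], [183.0, 238.9]]
-0.25 0.11 [[206.5, 242.7], [215.6, 236.3]]
-0.25 0.05 [[185.6, 242.3], [199.2, 236.1]]
-0.25 0.0 [[169.3, 241.7], [186.1, 235.8]]
```

View pics/w1z.png

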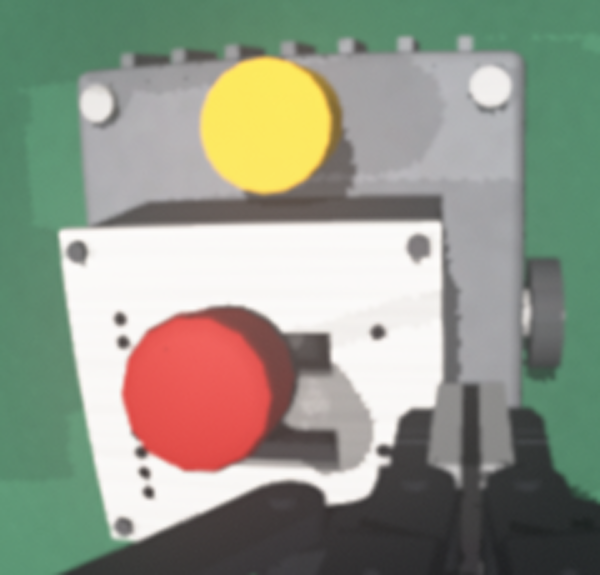

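```bash
sed -i 's/^p=.*/p=np.array([.524,.1695,.2455])/' h.py
cat >> h.py <<'E'
def gpos(o): return Rg.T@(np.array(o['tcp_pos'])-[p[0],p[1],0])
def push(cell,d,n,step,stop,vel=.04,z=.225,verbose=True):
    """d: unit gb xy direction; push n steps; stop when force along -d exceeds stop"""
    g=gpos(cell.get_obs());O=ori('+x');F=[]
    for i in range(1,n+1):
        t=g[:2]+np.array(d)*step*i
        cell.line_to(W(t[0],t[1],z),O,velocity=vel)
        o=cell.get_obs();f=Rg.T@o['force'];q=gpos(o)
        F.append((round(q[0]*1e3,1),round(q[1]*1e3,1),*f.round(1)))
        if -np.dot(f[:2],d)>stop: break
    if verbose: print(o['clock'],F)
    return o
E
python3 - <<'E'
import cell
from h import *
print(gpos(cell.get_obs()))
o=push(cell,(-1,0),20,.002,1.3)
E
```

```text
[0.074704   0.03966815 0.22758089]
8.1583 [(np.float64(73.0), np.float64(39.7), np.float64(-0.2), np.float64(-0.9), np.float64(0.3)), (np.float64(70.5), np.float64(39.6), np.float64(-0.2), np.float64(-0.1), np.float64(0.5)), (np.float64(68.6), np.float64(39.7), np.float64(-0.1), np.float64(-0.2), np.float64(0.0)), (np.float64(66.6), np.float64(39.7), np.float64(-0.0), np.float64(0.2), np.float64(-0.7)), (np.float64(64.6), np.float64(39.7), np.float64(0.3), np.float64(0.1), np.float64(0.8)), (np.float64(62.6), np.float64(39.7), np.float64(0.0), np.float64(0.4), np.float64(0.4)), (np.float64(60.6), np.float64(39.7), np.float64(0.5), np.float64(-0.6), np.float64(-0.5)), (np.float64(58.6), np.float64(39.7), np.float64(0.7), np.float64(0.2), np.float64(0.5)), (np.float64(56.6), np.float64(39.7), np.float64(-0.9), np.float64(-0.0), np.float64(0.3)), (np.float64(54.6), np.float64(39.7), np.float64(0.7), np.float64(0.2), np.float64(-0.3)), (np.float64(52.6), np.float64(39.7), np.float64(-0.2), np.float64(0.1), np.float64(-0.1)), (np.float64(50.6), np.float64(39.7), np.float64(0.3), np.float64(0.9), np.float64(-0.6)), (np.float64(48.7), np.float64(39.6), np.float64(-0.2), np.float64(0.6), np.float64(-0.4)), (np.float64(47.1), np.float64(39.6), np.float64(1.3), np.float64(-0.6), np.float64(-0.8))]
```

Run:
```python
import cell,cv2
from h import *
o=push(cell,(-1,0),5,.003,12,z=.223)
c=cell.get_calibration('wrist');im=cell.snapshot('wrist');cv2.imwrite('pics/wrist2.png',im)
cv2.imwrite('pics/w2z.png',cv2.resize(im[80:310,130:370],None,fx=2.5,fy=2.5,interpolation=cv2.INTER_CUBIC))
for a,fo in ((-.25,.05),(-.25,0.),(-.25,-.05)):
    w=projw(c,g2w(p,[lever(a,fo,.187)]));print(a,fo,w.round(1).tolist(),((w-[130,80])*2.5).round().tolist())
```

```text
9.4083 [(np.float64(44.9), np.float64(39.6), np.float64(2.7), np.float64(-0.9), np.float64(3.3)), (np.float64(41.4), np.float64(39.6), np.float64(1.5), np.float64(0.3), np.float64(4.2)), (np.float64(37.2), np.float64(39.5), np.float64(2.1), np.float64(-0.8), np.float64(0.8)), (np.float64(34.5), np.float64(39.6), np.float64(0.9), np.float64(-1.3), np.float64(-0.0)), (np.float64(31.8), np.float64(39.6), np.float64(1.1), np.float64(-0.5), np.float64(0.6))]
-0.25 0.05 [[265.8, 249.9]] [[339.0, 425.0]]
-0.25 0.0 [[246.1, 249.5]] [[290.0, 424.0]]
-0.25 -0.05 [[227.2, 248.9]] [[243.0, 422.0]]
```

View pics/w2z.png

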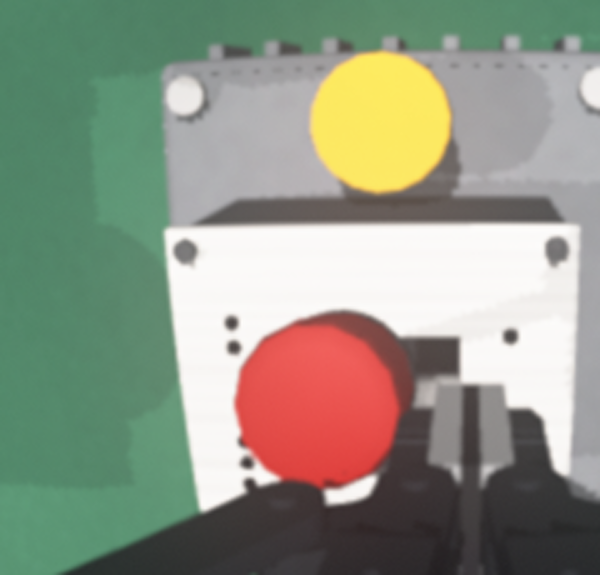

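Measured fore is about 0.03 both from the image (knob top at (318,405) in the zoom) and from the travel. I'll push 4 mm more, retreat, and go to the left side.

Run:
```python
import cell,cv2
from h import *
o=push(cell,(-1,0),2,.0022,12,z=.223)
O=ori('+x')
g=gpos(o)
cell.line_to(W(g[0]+.02,g[1],.225),O,velocity=.15)
cell.line_to(W(.06,.05,.32),O,velocity=.3)
cell.line_to(W(0,.088,.32),O,velocity=.3)
cell.line_to(W(0,.088,.225),O,velocity=.2)
print(cell.get_obs()['clock'])
c=cell.get_calibration('wrist');im=cell.snapshot('wrist');cv2.imwrite('pics/wrist3.png',im)
cv2.imwrite('pics/side3.png',cv2.resize(cell.snapshot('side')[60:210,230:360],None,fx=4,fy=4,interpolation=cv2.INTER_CUBIC))
for a,fo in ((-.25,.05),(-.25,0.),(-.25,-.05)):
    w=projw(c,g2w(p,[lever(a,fo,.187)]));print(a,fo,w.round(1).tolist())
print(gpos(cell.get_obs()))
```

```text
9.9583 [(np.float64(29.5), np.float64(39.6), np.float64(0.7), np.float64(0.4), np.float64(0.4)), (np.float64(27.4), np.float64(39.6), np.float64(1.6), np.float64(-0.5), np.float64(0.4))]
11.725
-0.25 0.05 [[331.0, 327.8]]
-0.25 0.0 [[313.6, 328.0]]
-0.25 -0.05 [[296.1, 327.7]]
[0.00171038 0.0878787  0.227126  ]
```

View pics/wrist3.png

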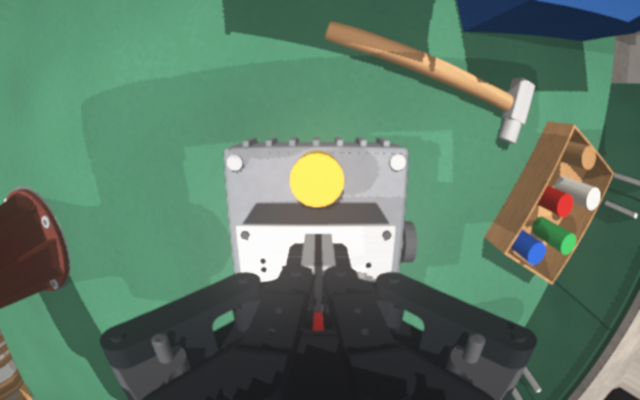

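View pics/side3.png

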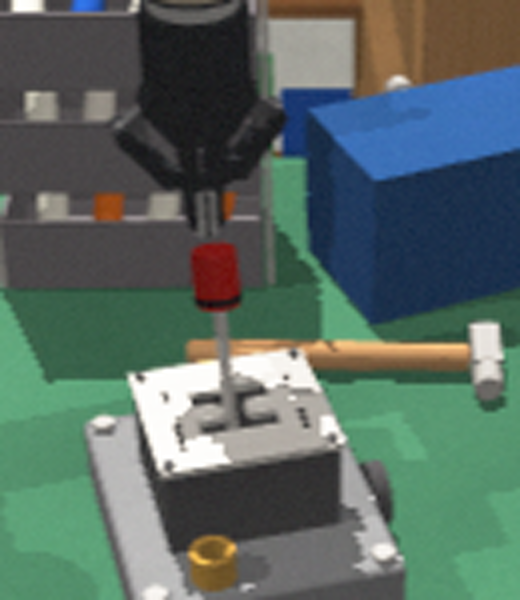

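Run:
```python
import cell,cv2
from h import *
cs=cell.get_calibration('side')
for fo in (.03,0,-.03):
    w=proj(cs,g2w(p,[lever(-.25,fo,.187),lever(-.25,fo,.143),lever(-.25,fo,.1)]));print(fo,((w-[230,60])*4+1.5).round(0).tolist())
# calibration: initial state in side1 (fore ~.115): knob top centre seen (243,246), bottom (241,300)
w=proj(cs,g2w(p,[lever(-.25,.115,.187),lever(-.25,.115,.143),lever(-.25,.115,.1)]));print('init',((w-[230,60])*4+1.5).round(0).tolist())
```

```text
0.03 [[223.0, 249.0], [227.0, 308.0], [231.0, 364.0]]
0 [[215.0, 250.0], [221.0, 309.0], [227.0, 364.0]]
-0.03 [[207.0, 251.0], [215.0, 310.0], [223.0, 365.0]]
init [[245.0, 248.0], [243.0, 307.0], [242.0, 363.0]]
```

Side view: the knob top at (214,247) matches fore ≈ 0 after allowing for bias. Next I push right.

Run:
```python
import cell,cv2
from h import *
g=gpos(cell.get_obs())
cell.line_to(W(0,.078,.222),ori('+x'),velocity=.1)
o=push(cell,(0,-1),26,.0035,14,vel=.06,z=.22)
cv2.imwrite('pics/wrist4.png',cell.snapshot('wrist'))
cv2.imwrite('pics/side4.png',cv2.resize(cell.snapshot('side')[60:210,230:360],None,fx=4,fy=4,interpolation=cv2.INTER_CUBIC))
cs=cell.get_calibration('side')
for a,fo in ((.25,0),(.25,-.05),(.2,0),(.1,0)):
    w=proj(cs,g2w(p,[lever(a,fo,.187),lever(a,fo,.143)]));print(a,fo,((w-[230,60])*4+1.5).round(0).tolist())
```

```text
18.5833 [(np.float64(0.7), np.float64(74.3), np.float64(-0.7), np.float64(1.9), np.float64(-0.0)), (np.float64(0.6), np.float64(70.7), np.float64(-0.7), np.float64(2.6), np.float64(2.0)), (np.float64(0.5), np.float64(66.8), np.float64(-0.1), np.float64(2.3), np.float64(1.4)), (np.float64(0.4), np.float64(63.2), np.float64(-0.1), np.float64(2.5), np.float64(1.4)), (np.float64(0.4), np.float64(59.6), np.float64(0.4), np.float64(1.6), np.float64(1.2)), (np.float64(0.4), np.float64(56.2), np.float64(0.9), np.float64(1.7), np.float64(0.8)), (np.float64(0.4), np.float64(52.7), np.float64(-0.1), np.float64(1.6), np.float64(0.7)), (np.float64(0.5), np.float64(49.2), np.float64(-0.3), np.float64(2.0), np.float64(0.9)), (np.float64(0.5), np.float64(45.7), np.float64(-0.4), np.float64(1.6), np.float64(1.5)), (np.float64(0.5), np.float64(42.2), np.float64(-0.0), np.float64(2.0), np.float64(0.8)), (np.float64(0.5), np.float64(38.7), np.float64(-0.2), np.float64(1.3), np.float64(0.7)), (np.float64(0.5), np.float64(35.2), np.float64(0.7), np.float64(1.7), np.float64(0.7)), (np.float64(0.4), np.floa
[... 681 characters left out ...]
, (np.float64(0.4), np.float64(3.7), np.float64(-0.6), np.float64(1.2), np.float64(0.6)), (np.float64(0.4), np.float64(0.2), np.float64(-0.6), np.float64(1.2), np.float64(-1.1)), (np.float64(0.4), np.float64(-3.3), np.float64(-0.2), np.float64(1.4), np.float64(-0.1)), (np.float64(0.4), np.float64(-6.8), np.float64(-0.2), np.float64(1.6), np.float64(-0.8)), (np.float64(0.5), np.float64(-10.3), np.float64(0.4), np.float64(1.7), np.float64(-0.9)), (np.float64(0.5), np.float64(-13.8), np.float64(0.3), np.float64(1.0), np.float64(-1.1))]
0.25 0 [[245.0, 321.0], [244.0, 364.0]]
0.25 -0.05 [[232.0, 323.0], [234.0, 365.0]]
0.2 0 [[242.0, 311.0], [241.0, 356.0]]
0.1 0 [[236.0, 293.0], [237.0, 342.0]]
```

View pics/side4.png

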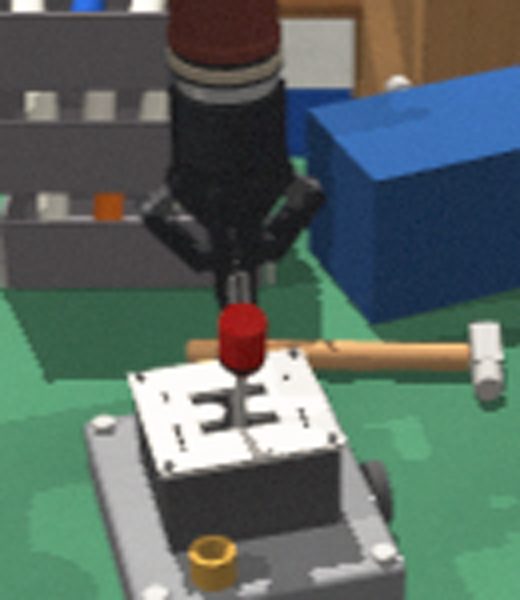

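Lever is in the right lane, about in line (knob top at (242,315), across ≈ 0.24, fore ≈ 0). I'll push on to the lane stop, then go behind.

Run:
```python
import cell,cv2
from h import *
o=push(cell,(0,-1),5,.001,4.5,vel=.04,z=.22)
cell.pause(.1)
O=ori('+x');g=gpos(o)
cell.line_to(W(g[0],g[1]+.015,.222),O,velocity=.15)
cell.line_to(W(-.01,.03,.32),O,velocity=.3)
cell.line_to(W(-.065,-.041,.32),O,velocity=.3)
cell.line_to(W(-.065,-.041,.222),O,velocity=.2)
print(cell.get_obs()['clock'],gpos(cell.get_obs()))
cv2.imwrite('pics/wrist5.png',cell.snapshot('wrist'))
c=cell.get_calibration('wrist')
for a,fo in ((.25,0),(.25,-.05),(.2,0)): print(a,fo,projw(c,g2w(p,[lever(a,fo,.187)])).round(1).tolist())
```

```text
19.9333 [(np.float64(0.6), np.float64(-14.7), np.float64(0.2), np.float64(0.6), np.float64(0.1)), (np.float64(0.5), np.float64(-15.7), np.float64(0.3), np.float64(1.1), np.float64(-1.0)), (np.float64(0.5), np.float64(-16.8), np.float64(-0.5), np.float64(1.3), np.float64(-0.2)), (np.float64(0.5), np.float64(-17.8), np.float64(-0.1), np.float64(1.2), np.float64(0.1)), (np.float64(0.5), np.float64(-18.6), np.float64(0.4), np.float64(2.1), np.float64(-0.6))]
21.875 [-0.06434983 -0.04063784  0.22237124]
0.25 0 [[441.3, 268.4]]
0.25 -0.05 [[424.1, 269.1]]
0.2 0 [[445.6, 253.9]]
```

View pics/wrist5.png

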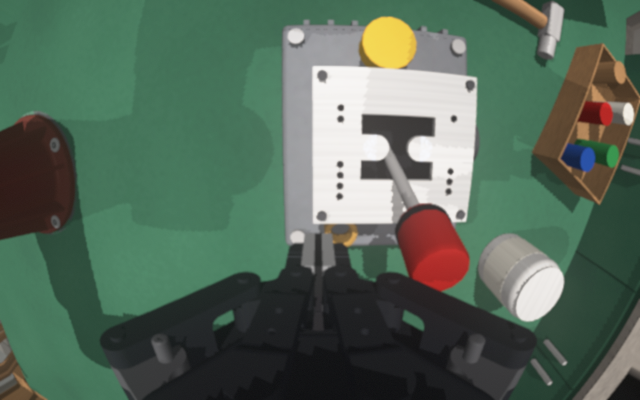

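Wrist view: the knob top at (440,268) matches across 0.25, fore 0. The fingers at (318,250) are in line behind it. Next I push forward.

Run:
```python
import cell,cv2
from h import *
cell.line_to(W(-.038,-.042,.22),ori('+x'),velocity=.1)
o=push(cell,(1,0),16,.0035,7,vel=.06,z=.218)
cv2.imwrite('pics/wrist6.png',cell.snapshot('wrist'))
cv2.imwrite('pics/side6.png',cv2.resize(cell.snapshot('side')[60:210,230:360],None,fx=4,fy=4,interpolation=cv2.INTER_CUBIC))
cs=cell.get_calibration('side');c=cell.get_calibration('wrist')
for a,fo in ((.25,.3),(.25,.25),(.25,.2)):
    w=proj(cs,g2w(p,[lever(a,fo,.187),lever(a,fo,.143)]));print(a,fo,((w-[230,60])*4+1.5).round(0).tolist(),projw(c,g2w(p,[lever(a,fo,.187)])).round(1).tolist())
```

```text
26.35 [(np.float64(-34.2), np.float64(-42.0), np.float64(-0.3), np.float64(-0.2), np.float64(-0.4)), (np.float64(-30.8), np.float64(-42.0), np.float64(-1.8), np.float64(-0.5), np.float64(-0.1)), (np.float64(-26.9), np.float64(-42.1), np.float64(-0.7), np.float64(-0.6), np.float64(1.0)), (np.float64(-23.2), np.float64(-42.1), np.float64(-1.0), np.float64(-0.5), np.float64(0.4)), (np.float64(-19.7), np.float64(-42.1), np.float64(-0.7), np.float64(-0.3), np.float64(-0.2)), (np.float64(-16.2), np.float64(-42.1), np.float64(-1.8), np.float64(0.6), np.float64(0.8)), (np.float64(-12.7), np.float64(-42.1), np.float64(-0.4), np.float64(-0.6), np.float64(0.3)), (np.float64(-9.3), np.float64(-42.1), np.float64(-0.9), np.float64(-0.1), np.float64(0.2)), (np.float64(-5.8), np.float64(-42.1), np.float64(-0.3), np.float64(0.1), np.float64(-0.0)), (np.float64(-2.3), np.float64(-42.0), np.float64(-0.9), np.float64(0.6), np.float64(0.1)), (np.float64(1.1), np.float64(-42.0), np.float64(-1.6), np.float64(-0.2), np.float64(0.1)), (np.float64(4.8), np.float64(-42.1), np.float64(-1.0), np.float64(-0.4), np.float64(-0.8)), (np.float64(8.3), np.float64(-42.1), np.float64(-0.9), np.float64(-0.2), np.float64(-0.8)), (np.float64(11.8), np.float64(-42.1), np.float64(-1.5), np.float64(1.2), np.float64(-0.1)), (np.float64(15.4), np.float64(-42.1), np.float64(-1.3), np.float64(0.5), np.float64(-0.1)), (np.float64(18.8), np.float64(-42.1), np.float64(-2.0), np.float64(-0.5), np.float64(-0.0))]
0.25 0.3 [[323.0, 317.0], [302.0, 361.0]] [[389.3, 262.5]]
0.25 0.25 [[311.0, 317.0], [293.0, 360.0]] [[372.0, 266.6]]
0.25 0.2 [[298.0, 317.0], [283.0, 360.0]] [[353.5, 270.0]]
```

View pics/side6.png

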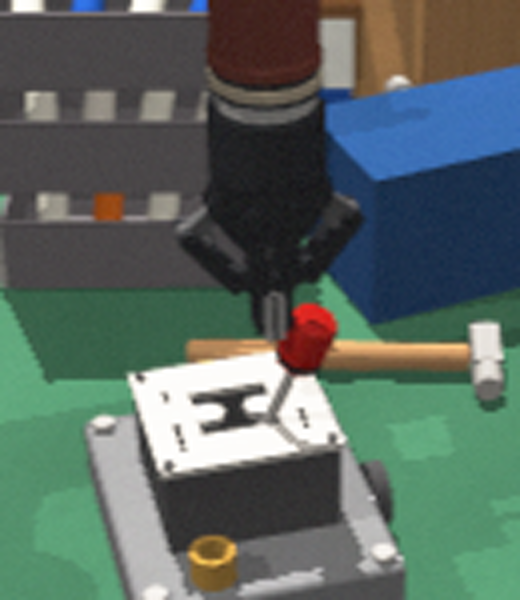

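View pics/wrist6.png

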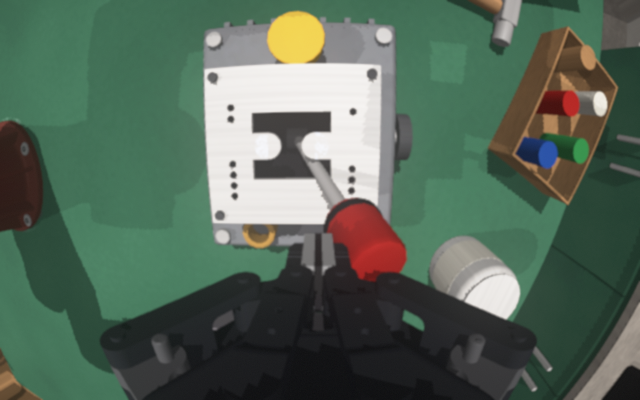

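Fore is about 0.28 with no stop force yet. I'll push gently on to the stop.

Run:
```python
import cell,cv2
from h import *
o=push(cell,(1,0),10,.001,6,vel=.03,z=.218)
cell.pause(.3)
O=ori('+x');g=gpos(o)
cell.line_to(W(g[0]-.04,g[1],.222),O,velocity=.1)
cell.line_to(W(g[0]-.06,g[1]+.02,.34),O,velocity=.3)
print(cell.get_obs()['clock'])
im=cell.snapshot('wrist');cv2.imwrite('pics/wrist7.png',im)
cv2.imwrite('pics/side7.png',cv2.resize(cell.snapshot('side')[60:210,230:360],None,fx=4,fy=4,interpolation=cv2.INTER_CUBIC))
cv2.imwrite('pics/top7.png',cell.snapshot('top'))
cs=cell.get_calibration('side');c=cell.get_calibration('wrist')
for a,fo in ((.25,.3),(.25,.26),(.2,.3)):
    w=proj(cs,g2w(p,[lever(a,fo,.187),lever(a,fo,.143)]));print(a,fo,((w-[230,60])*4+1.5).round(0).tolist(),projw(c,g2w(p,[lever(a,fo,.187)])).round(1).tolist())
```

```text
28.95 [(np.float64(19.7), np.float64(-42.1), np.float64(-1.3), np.float64(0.2), np.float64(-0.5)), (np.float64(20.7), np.float64(-42.1), np.float64(-0.6), np.float64(0.6), np.float64(-0.7)), (np.float64(21.8), np.float64(-42.1), np.float64(-1.9), np.float64(-0.7), np.float64(-1.1)), (np.float64(22.8), np.float64(-42.1), np.float64(-1.4), np.float64(0.4), np.float64(-0.8)), (np.float64(23.8), np.float64(-42.1), np.float64(-1.6), np.float64(-0.3), np.float64(-0.3)), (np.float64(24.8), np.float64(-42.1), np.float64(-1.9), np.float64(-0.0), np.float64(-1.3)), (np.float64(25.7), np.float64(-42.1), np.float64(-1.8), np.float64(0.5), np.float64(0.1)), (np.float64(26.5), np.float64(-42.1), np.float64(-3.1), np.float64(0.2), np.float64(-0.1)), (np.float64(27.4), np.float64(-42.1), np.float64(-2.7), np.float64(-0.3), np.float64(-1.0)), (np.float64(28.3), np.float64(-42.0), np.float64(-3.8), np.float64(0.7), np.float64(-0.6))]
30.3667
0.25 0.3 [[323.0, 317.0], [302.0, 361.0]] [[414.7, 218.6]]
0.25 0.26 [[313.0, 317.0], [294.0, 360.0]] [[407.6, 220.0]]
0.2 0.3 [[320.0, 308.0], [299.0, 353.0]] [[416.2, 210.0]]
```

View pics/side7.png

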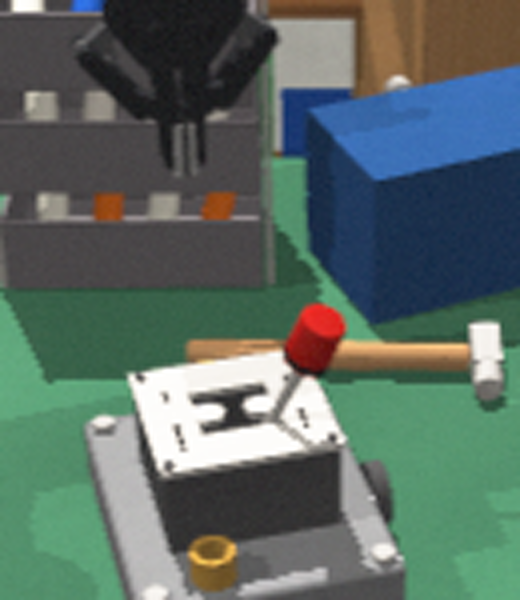

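View pics/wrist7.png

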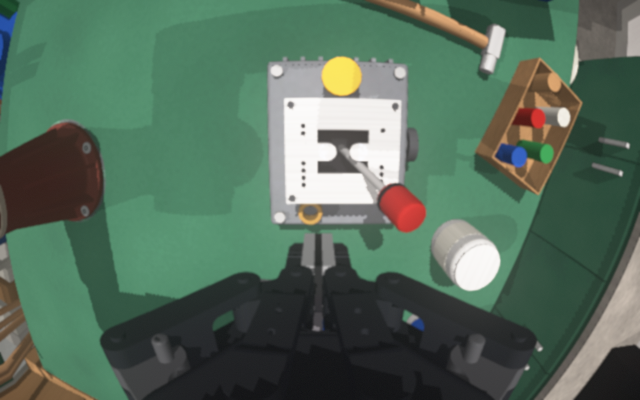

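View pics/top7.png

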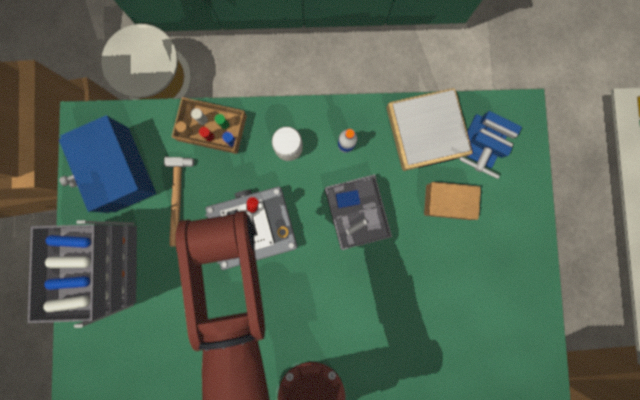

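The side view puts the knob top at (323,313), so fore ≈ 0.30. The other objects appear unmoved in the top view. I'll check the numbers more finely.

Run:
```python
import cell,cv2
from h import *
im=cell.snapshot('side');cv2.imwrite('pics/side8.png',im);t=cell.snapshot('top')
cs=cell.get_calibration('side');ct=cell.get_calibration('top')
def m(im,box):
    u,v=redblob(im,box);return np.array([u.mean(),v.mean()]),len(u),(u.min(),u.max(),v.min(),v.max())
s0=m(cv2.imread('pics/side0.png'),(283,118,300,140));s1=m(im,(295,133,320,158))
t0=m(cv2.imread('pics/top0.png'),(205,215,240,240));t1=m(t,(240,190,265,215))
print(s0,s1,t0,t1)
g=lambda a,f:np.r_[proj(cs,g2w(p,lever(a,f,.168)))[0],proj(ct,g2w(p,lever(a,f,.180)))[0]]
o0=np.r_[s0[0],t0[0]];o1=np.r_[s1[0],t1[0]]
for o in (o0,o1):
    s=least_squares(lambda q:g(*q)-o,[0,.1]);print(s.x,s.fun.round(2))
# object shift check
a=cv2.imread('pics/top0.png');
def yc(i,lo,hi,box):
    h=cv2.inRange(cv2.cvtColor(i,cv2.COLOR_BGR2HSV),lo,hi);k=np.zeros_like(h);k[box[1]:box[3],box[0]:box[2]]=255
    v,u=np.nonzero(h&k);return (u.mean().round(2),v.mean().round(2),len(u)) if len(u) else None
A=cv2.imread('pics/side0.png')
print('bush side',yc(A,(10,120,90),(28,255,255),(270,185,300,215)),yc(im,(10,120,90),(28,255,255),(270,185,300,215)))
cv2.imwrite('pics/w8z.png',cv2.resize(cell.snapshot('wrist')[50:260,260:450],None,fx=3,fy=2.8,interpolation=cv2.INTER_CUBIC))
c=cell.get_calibration('wrist')
print(projw(c,g2w(p,lever(.25,.3,.187))),projw(c,g2w(p,[0,.095,.1])))
```

```text
(array([289.57342657, 126.60839161]), 143, (np.int64(285), np.int64(295), np.int64(120), np.int64(137))) (array([308.23684211, 143.01315789]), 152, (np.int64(301), np.int64(319), np.int64(136), np.int64(151))) (array([221.42857143, 224.2952381 ]), 105, (np.int64(216), np.int64(227), np.int64(219), np.int64(230))) (array([251.80272109, 204.27210884]), 147, (np.int64(247), np.int64(258), np.int64(197), np.int64(212)))
[-0.26791511  0.10417117] [ 0.2   1.14 -0.29  0.19]
[0.2524699  0.28648595] [-0.83  0.75 -0.47 -0.59]
bush side (np.float64(282.79), np.float64(200.04), 139) (np.float64(282.79), np.float64(200.04), 139)
[[414.42160381 218.4114647 ]] [[342.89340734  74.39851937]]
```

View pics/w8z.png

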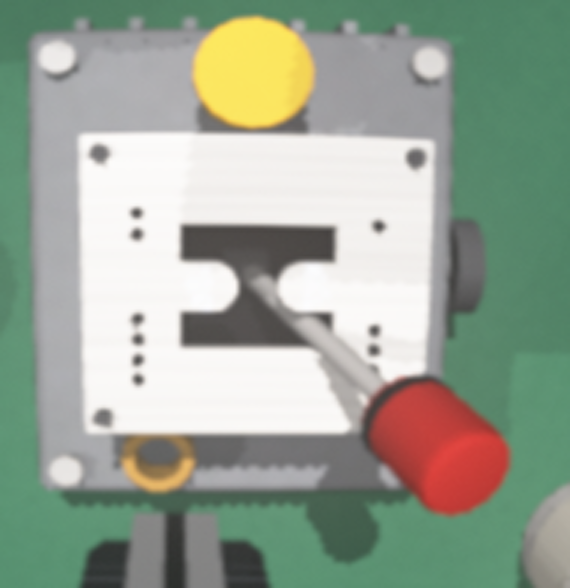

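The wrist view puts the knob top at (415,218); the model for across 0.25 and fore 0.30 gives (414.4,218.4). The lever is home, so I'm handing in.

Run:
```python
import cell
o=cell.get_obs();print(o['clock'],o['force'])
print(cell.close_job())
```

```text
30.6667 [-0.11730463  0.37684632  0.05051411]
the job is handed in; nothing more can be done
None
```

I pushed the lever into the third slot with the closed fingers and handed the job in at 30.7 s of the 54 s allowed. It started in the left lane at fore about +0.11. I pushed it back to the crossbar, across to the right, and forward until the resistance rose. Then I backed off and left it.

**Lever position:** The last wrist image matches across ≈ 0.25 and fore ≈ 0.30; the knob top is within 1 pixel of the model. A coarser fit from the side and top cameras gave 0.25 and 0.287. The two disagree slightly, but both are above the 0.19 and 0.26 limits.

**Forces:** The contact forces I read along the way stayed below about 5 N. At the end the fingers were clear, with force near zero.

**Other objects:** The bush is at exactly the same pixels as at the start. The tin is within 2 pixels of its expected place, and the rest looked unmoved in the top view.

**Not confirmed:**
- **Hard stop:** The final push never met a sharp stop. Resistance rose only gradually to about 4 N, and the finger travelled about 10 mm further than I expected. That is probably the thinner pad tips and the leaning knob.
- **Knob lift:** I did not measure it; I only saw nothing wrong in the images.

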